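# Turn a cast cover rim-down into the leak-test nest

## Robot

A 6-joint arm with a two-finger parallel gripper is mounted at the origin on the work surface. World frame = base frame: x ahead of the robot, y to its left, z up, the work surface at z = 0. Lengths are in mm, angles in rad, forces in N, time in s.
With the tool pointing down it reaches from about 400 to 825 mm from the base axis. Payload 7 kg.
Tool frame: the origin (TCP) lies between the finger pads; the fingertips stand 25 mm ahead of it and the grasp point (between the pads) lies 6 mm ahead of it; z points along the fingers, y is the line along which they close (so a half turn about z gives the same grasp; the last joint's range is limited). The gripper opens to 85 mm and grips with 20 to 120 N. Pads are 22 mm wide; open, the fingers measure 114 mm over their backs; the gripper's body (76 mm by 85 mm) begins 54 mm behind the grasp point. The pads swing forward as they close: fully open they stand 13 mm farther back than shut.
Start: joints at [-0.812, 0.359, 0.012, 0, -1.224, -0.288], TCP at [306.151, -601.554, 256.302] pointing down, gripper open.
Joint ranges: [-3.07, 3.07], [-1.43, 2.12], [-1.02, 1.25], [-3.03, 1.67], [-3.05, -0], [-3.03, 3.03]. Speed limits (rad/s): [2.39, 2.39, 3.01, 3.14, 3.14, 3.14].

## Interface

Orientations are given as a unit quaternion [w, x, y, z].
In Python, from rig import bot gives the robot as it stands. The module is installed in compiled form; this text tells all that it offers.
- The arm moves only by the tool jog_arm, never from a script. Its argument "plan" is a list of rows, each a list of 3 entries, a list of its own where there are three numbers: the opening, from 0 (shut) to 1 (fully open), then the shift along the tool's x, y, z in mm, then the turn about the tool's z in degrees. A call has 1 to 20 rows; each row is the pose to reach, as a shift and turn from the pose commanded when the call began, along the tool's axes at that moment; what a row does not reach only later rows make up. A row lasts 1/12 s, in which the tool goes at most 41.7 mm and 7.16 degrees, less where a joint would pass 70% of its speed; a pose out of reach is approached as far as the arm can. A call with a gripper value outside its range is refused whole. The fingers move at their own pace and stop on an object; "grip_force" is the grip in N (left out, the last holds). Time passes only in rows, so rows that repeat a pose let the fingers close. It gives the time, the measured TCP pose, the force, the opening and the grip force at its end, in the units of the state.
- bot.get_state(): the state, without advancing time (a new reading comes with each control period).
- bot.camera(name): name is "scene" or "top" or "wrist"; returns the picture (480x640x3 uint8, red, green, blue); there is no depth.
- bot.calibration(name): a dict with "camera_matrix" (3x3 intrinsics, pixels), "extrinsics" (4x4, takes a point from camera to world coordinates); the wrist camera has in their place "mount" (4x4, takes a point from camera to tool coordinates, whose origin is the TCP and whose axes are the flange's). Camera axes: x right, y up, looking along -z (the intrinsics and any distortion apply to the point x, -y, -z); pixel columns grow to the right and rows downward; lengths in mm; the calibration is good to about 2 mm. The wrist camera is an equidistant fisheye: a pixel r from the principal point sees the ray r / f radians off the axis. A picture is of the moment at which its call begins: read the wrist's pose just before it. calibration takes no time and is no camera call.
- bot.hand_in(): hands the job in; it is judged then, once.
Trained networks look in the newest picture that a camera, given by its name, has taken for a name from the list of things; names that differ only in an ending like _2 or _b are one class to them, and where a whole thing is asked for, a point or a joint stands for the part that bears it (a point fixed in the world has none). Each returns a list of dicts, best first, with "score" (0 to 1); they miss things now and then, are a little off and sometimes report something else, mostly with a low value. They report only what shows in the picture. A call takes as long as a camera call. They do not tell look-alikes from the thing itself.
- bot.search_frame(camera, name): "extent" ([left, top, right, bottom] in pixels, round what is visible of it).
- bot.regions_of(camera, name): "pixels" (480x640 bool, what is visible of it) and "extent" ([left, top, right, bottom] in pixels, round what is visible of it).
- bot.spot_point(camera, name): "xy" ([column, row] in pixels: a listed point, or the origin of a listed thing).
The state is a dict: "time_s": time; "joint_pos": joint angles; "qvel": joint speeds; "effort": joint torques, N m; "position": TCP position; "tcp_rot": TCP orientation; "contact_force": force on the tool from outside, world axes, zero at the start; "moment": the same for the moment, N m; "finger_gap": finger opening in mm; "grip_force": force on a finger pad.
Only numpy, scipy, OpenCV 4.12 (cv2) and the standard library are available. Lean on these libraries where they do the work, as an engineer would, in place of code of your own. Each camera call takes 0.05 s, during which the arm holds its last target. There are 200 camera calls.

## Task

The open aluminium cover is standing mouth-up on the bench. Turn it over and seat it mouth-down in the pocket of the blue test nest, fully home with its rim flat on the pocket floor. Do not drop or throw the cover, and leave the other things on the bench where they are.

Things in the scene. Friction and masses are not known exactly. Their poses are not given: they have to be found in the camera images.
- cover: cast aluminium cover: loose open box, 56 mm along its x, 68 mm along y, 54 mm deep along z, walls and closed end 4 mm thick, 0.17 kg. Origin at the centre of the outer closed face, z points to the open mouth; starts mouth-up. Pushed over about y it lies on its side, 56 mm tall, 68 mm wide to grasp; from there, on the nest's landing with the mouth to the pocket, it can be tipped in
- cover_rim (a point): centre of the cover's mouth, in the plane of its rim, 54 mm from cover along the cover's z; same axes
- nest: blue nest fixed to the bench, 104 mm wide (y), flat top 22 mm up. Origin on the bench under the pocket's centre. Pocket 62 (x) by 74 (y) mm, 8 mm deep, pale floor; a green plug 22 (x) by 34 (y) mm stands 14 mm above that floor. To -x the top runs on 78 mm as a rubber landing, yellow line at the pocket's edge; to +x a steel guide leans out, 38 mm up
- nest_seat (a point): centre of the pocket floor, 14 mm above the bench; the centre of the cover's mouth belongs here, the cover's x along the nest's x (either way round)
- nest_edge (a point): middle of the pocket's edge towards the landing, at the nest's top, 31 mm to -x from the pocket's centre and 22 mm above the bench
- tape_roll: bystander: white roll of tape lying flat, 76 mm across, 46 mm high; origin at the centre of its underside
- paste_jar: bystander: white jar, 48 mm across, 50 mm high; origin at the centre of its underside
- cleaner: bystander: clear bottle with a green cap, 56 mm across, 150 mm high; origin at the centre of its underside
- brush: bystander: hand brush lying on the bench; origin under its middle
- gauge_block: bystander: steel block 30 x 50 x 20 mm; origin at the centre of its underside
- flange: bystander: round aluminium flange, 64 mm across, 26 mm high; origin at the centre of its underside
- cup: bystander: blue plastic cup, 66 mm across, 70 mm high, standing; origin at the centre of its underside
Things that resemble listed ones, but are neither listed nor needed, are in the scene too. Several things look just like the nest: the one meant starts farthest to the robot's right.

How it is judged (in metres and radians):
At the end, for the whole second after the job is handed in: The cover is at rest mouth-down in the nest's pocket: within 5 degrees of upside down, its mouth's centre within 6 mm sideways of the pocket's centre, its rim within 2.5 mm of the pocket floor, and its x along the nest's x to 0.12 rad (either way round) (angle between cover's own z axis and vertical above 3.05 rad and horizontal distance between cover_rim and nest_seat below 0.006 m and z of cover_rim in the frame of nest_seat below 0.0025 m and angle between the x axis of cover and the x axis of nest, either way round below 0.12 rad and linear speed of cover below 0.02 m/s and angular speed of cover below 0.2 rad/s); the robot touches nothing.
It fails at once if the cover is dropped or thrown (faster than 1.4 m/s) (linear speed of cover above 1.4 m/s).
It fails at once if a bystander is moved more than 30 mm (distance of any of tape_roll, paste_jar, cleaner, brush, gauge_block, flange, cup from where it was at the start of the episode above 0.03 m).
It also fails if it takes over 66 s, if anything falls off the work surface, if the arm or the gripper's body presses on something with over 40 N, if the wrist force passes 120 N, or if a joint passes its speed limit or range.

## Working session

There is one attempt and no reset: what is moved stays moved. The work goes in short steps, Python scripts to look and compute and a tool call to move; the robot and the scene stay as the last step left them, time stands still between calls to the robot, and variables do not carry over. Pictures are saved under pics/ and viewed, at most 10 in all, crops included, and the job is handed in when it is done.

Besides the shell and the picture viewer there is one more tool, called after ">>>" as name(argument=value, ...) on one line, values as JSON. jog_arm: Moves the arm, as the interface text tells. Its arguments: {"type":"object","properties":{"plan":{"type":"array"},"grip_force":{"type":"number"}},"required":["plan"]}

```bash
mkdir -p pics
cat > h.py <<'E'
import numpy as np, cv2
from rig import bot
def ray(cam,uv):
    c=bot.calibration(cam);K=np.array(c["camera_matrix"]);T=np.array(c["extrinsics"])
    d=np.linalg.inv(K)@[uv[0],uv[1],1];d=d*[1,-1,-1]
    return T[:3,3],T[:3,:3]@d
def at(cam,uv,z):
    o,d=ray(cam,uv);return o+d*(z-o[2])/d[2]
def proj(cam,p):
    c=bot.calibration(cam);K=np.array(c["camera_matrix"]);T=np.linalg.inv(np.array(c["extrinsics"]))
    q=T[:3,:3]@np.array(p)+T[:3,3];q=q*[1,-1,-1];r=K@q;return r[:2]/r[2]
def save(cam,name):
    im=bot.camera(cam);cv2.imwrite(f"pics/{name}.png",im[:,:,::-1]);return im
E
python3 - <<'E'
from h import *
np.set_printoptions(precision=3,suppress=True)
print(bot.calibration("top"));print(bot.calibration("scene"));print(bot.calibration("wrist"));print(bot.get_state())
for c in("top","scene"):
    save(c,c+"1")
    for n in("cover","nest"):
        for r in bot.search_frame(c,n): print(c,n,r)
    for n in("nest_seat","nest_edge","cover_rim"):
        for r in bot.spot_point(c,n): print(c,n,r, at(c,r["xy"],dict(nest_seat=14,nest_edge=22,cover_rim=54)[n]))
E
```

```text
{'camera_matrix': array([[485.033,   0.   , 324.049],
       [  0.   , 485.033, 237.212],
       [  0.   ,   0.   ,   1.   ]]), 'extrinsics': array([[   0.008,    0.994,   -0.109,  415.338],
       [  -1.   ,    0.007,   -0.015,   -6.771],
       [  -0.014,    0.109,    0.994, 1127.14 ],
       [   0.   ,    0.   ,    0.   ,    1.   ]])}
{'camera_matrix': array([[609.451,   0.   , 323.245],
       [  0.   , 609.451, 242.898],
       [  0.   ,   0.   ,   1.   ]]), 'extrinsics': array([[   0.81 ,   -0.37 ,    0.454, 1119.639],
       [   0.586,    0.481,   -0.652, -820.136],
       [   0.023,    0.794,    0.607,  863.394],
       [   0.   ,    0.   ,    0.   ,    1.   ]])}
{'camera_matrix': array([[371.648,   0.   , 318.443],
       [  0.   , 371.648, 236.039],
       [  0.   ,   0.   ,   1.   ]]), 'mount': array([[   0.001,    0.947,    0.32 ,   82.637],
       [   1.   ,   -0.001,   -0.   ,    0.07 ],
       [  -0.   ,    0.32 ,   -0.947, -117.265],
       [   0.   ,    0.   ,    0.   ,    1.   ]])}
{'time_s': 0.0, 'joint_pos': array([-0.812,  0.359,  0.011, -0.   , -1.224, -0.288]),
[... 898 characters left out ...]
46  54.   ]
top cover_rim {'xy': [391.2, 139.0], 'score': 0.24} [ 758.053 -141.249   54.   ]
scene cover {'extent': [366.2, 196.0, 404.3, 241.6], 'score': 0.63}
scene nest {'extent': [269.2, 193.7, 344.9, 236.7], 'score': 0.96}
scene nest {'extent': [190.2, 303.3, 284.8, 364.3], 'score': 0.92}
scene nest_seat {'xy': [252.3, 338.6], 'score': 0.83} [ 552.466 -232.119   14.   ]
scene nest_seat {'xy': [321.6, 214.9], 'score': 0.81} [414.891 181.348  14.   ]
scene nest_edge {'xy': [239.1, 331.7], 'score': 0.95} [ 526.026 -239.218   22.   ]
scene nest_edge {'xy': [309.0, 211.3], 'score': 0.87} [388.185 165.55   22.   ]
scene cover_rim {'xy': [387.8, 208.0], 'score': 0.71} [555.663 253.738  54.   ]
```

View pics/top1.png

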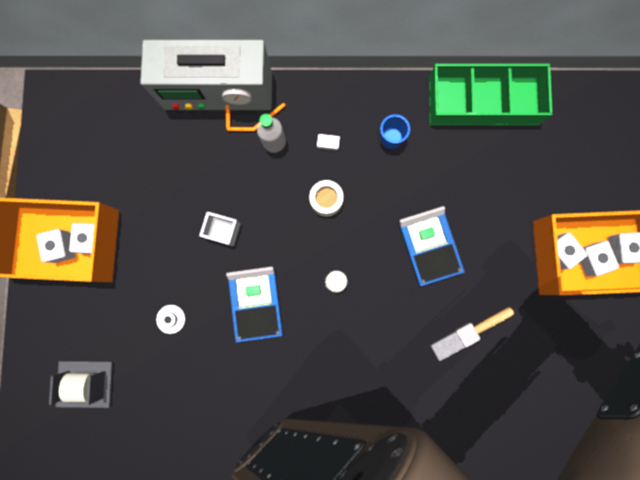

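View pics/scene1.png

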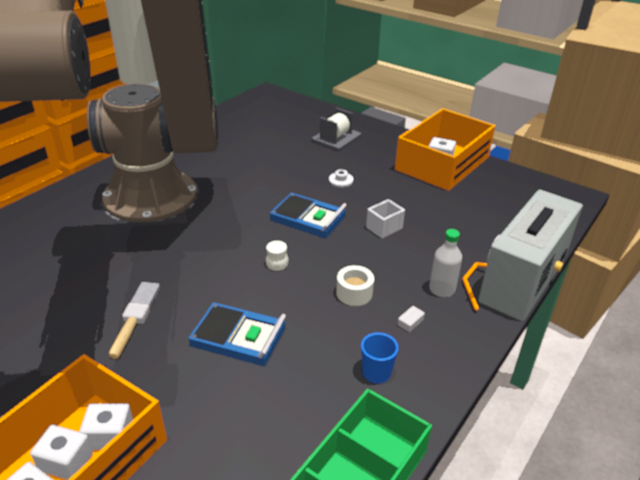

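The target nest is the right one, at about px (430,245) in the top view. The cover is at (219,229) and roughly 17° skewed. I'll fly over the nest first for a close wrist look.

>>> jog_arm(plan=[[1,[-316,238,0],13],[1,[-316,238,0],13],[1,[-316,238,0],13],[1,[-316,238,0],13],[1,[-316,238,0],13],[1,[-316,238,0],13],[1,[-316,238,0],13],[1,[-316,238,0],13],[1,[-316,238,0],13],[1,[-316,238,0],13],[1,[-316,238,0],13],[1,[-316,238,0],13],[1,[-316,238,0],13],[1,[-316,238,0],13]])

```text
time_s: 1.77
position: [479.4, -246.8, 256.3]
tcp_rot: [-0.0, -0.121, 0.993, -0.0]
contact_force: [0.3, 0.3, 0.5]
finger_gap: 85.7
grip_force: 0.0
```

```bash
cat >> h.py <<'E'
from scipy.spatial.transform import Rotation as R
def tool():
    s=bot.get_state();T=np.eye(4);T[:3,3]=s["position"];q=s["tcp_rot"];T[:3,:3]=R.from_quat([q[1],q[2],q[3],q[0]]).as_matrix();return T
def wat(T,uv,z):
    c=bot.calibration("wrist");K=np.array(c["camera_matrix"]);M=T@np.array(c["mount"])
    v=np.array([(uv[0]-K[0,2])/K[0,0],(uv[1]-K[1,2])/K[1,1]]);r=np.hypot(*v);k=np.sin(r)/max(r,1e-9)
    d=M[:3,:3]@np.array([v[0]*k,-v[1]*k,-np.cos(r)]);o=M[:3,3];return o+d*(z-o[2])/d[2]
def wproj(T,p):
    c=bot.calibration("wrist");K=np.array(c["camera_matrix"]);M=np.linalg.inv(T@np.array(c["mount"]))
    q=M[:3,:3]@np.array(p)+M[:3,3];q=q*[1,-1,-1];th=np.arctan2(np.hypot(q[0],q[1]),q[2]);n=np.hypot(q[0],q[1])
    return np.array([K[0,2]+K[0,0]*th*q[0]/n,K[1,2]+K[1,1]*th*q[1]/n])
np.set_printoptions(precision=2,suppress=True)
E
python3 - <<'E'
from h import *
T=tool();save("wrist","w1");print(T,bot.get_state()["joint_pos"])
for n,z in(("nest_seat",14),("nest_edge",22)):
    for r in bot.spot_point("wrist",n): print(n,r,wat(T,r["xy"],z))
E
```

```text
[[  -0.97   -0.24   -0.    479.44]
 [  -0.24    0.97   -0.   -246.77]
 [   0.     -0.     -1.    256.31]
 [   0.      0.      0.      1.  ]] [-0.11  0.14 -0.29  0.   -1.15 -1.22]
nest_seat {'xy': [630.2, 234.1], 'score': 0.72} [412.66 171.26  14.  ]
nest_seat {'xy': [323.6, 266.5], 'score': 0.69} [ 548.59 -223.84   14.  ]
nest_edge {'xy': [320.8, 240.2], 'score': 0.63} [ 518.14 -234.58   22.  ]
```

View pics/w1.png

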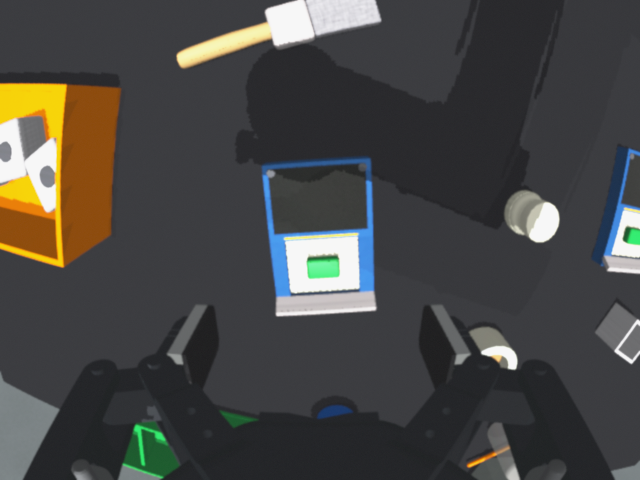

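The wrist view shows the nest cleanly: white pocket floor at px (285–360, 235–293), yellow line at about row 236, guide at row 303, landing up to row 160. I'll fit it metrically.

Run:
```python
from h import *
T=tool();im=cv2.imread("pics/w1.png").astype(int);b,g,r=im[...,0],im[...,1],im[...,2]
sub=np.zeros(b.shape,bool);sub[150:320,250:390]=1
def rep(m,z,n,rect=True):
    m=m&sub
    k,l,st,_=cv2.connectedComponentsWithStats(m.astype(np.uint8));i=1+np.argmax(st[1:,4]);v,u=np.where(l==i)
    P=np.array([wat(T,(a,c),z)[:2] for a,c in zip(u,v)],np.float32)
    q=cv2.minAreaRect(P);print(n,len(u),st[i],q);return P
rep((b>180)&(g>180)&(r>180),14,"white")
rep((r>150)&(g>150)&(b<r-25)&(r-g<40),22,"yellow")
rep((g>150)&(r<100),28,"plug")
print(im[225:245,320])
# nest whole body: blue frame
rep((b>r+50)&(b>g+30),22,"blue")
```

```text
Traceback (most recent call last):
  File "h.py", line 18, in wat
    c=bot.calibration("wrist");K=np.array(c["camera_matrix"]);M=T@np.array(c["mount"])
ValueError: time passes only in moves, steps and waits
```

```bash
cat >> h.py <<'E'
_c={n:bot.calibration(n) for n in("top","scene","wrist")}
class B:
    def __getattr__(s,n): return getattr(_b,n)
    def calibration(s,n): return _c[n]
_b=bot;bot=B()
E
cat > fit.py <<'E'
from h import *
def rep(T,m,sub,z,n):
    s=np.zeros(m.shape,bool);s[sub[1]:sub[3],sub[0]:sub[2]]=1;m=m&s
    k,l,st,_=cv2.connectedComponentsWithStats(m.astype(np.uint8));i=1+np.argmax(st[1:,4]);v,u=np.where(l==i)
    P=np.array([wat(T,(a,c),z)[:2] for a,c in zip(u,v)],np.float32)
    print(n,len(u),st[i],cv2.minAreaRect(P));return P
E
python3 - <<'E'
from fit import *
T=tool();im=cv2.imread("pics/w1.png").astype(int);b,g,r=im[...,0],im[...,1],im[...,2];S=(250,150,390,320)
rep(T,(b>180)&(g>180)&(r>180),(275,225,370,294),S and 14,"white")
rep(T,(r>130)&(g>130)&(b<r-25)&(r-g<40),S,22,"yellow")
rep(T,(g>150)&(r<100),S,28,"plug")
print(im[230:242,320],im[285:300,320])
rep(T,(b>r+50)&(b>g+30),S,22,"blue")
E
```

```text
white 3061 [ 285  235   75   58 3061] ((546.514404296875, -225.44944763183594), (61.39651870727539, 75.07182312011719), 17.982362747192383)
yellow 184 [285 233  73   7 184] ((513.7950439453125, -235.71524047851562), (2.685832977294922, 72.3488540649414), 17.615070343017578)
plug 650 [269 223  30  73 650] ((544.5155639648438, -263.5767517089844), (79.549072265625, 27.86126136779785), 18.250097274780273)
[[ 79  70  62]
 [145  98  65]
 [217 135  69]
 [233 150  77]
 [228 175 133]
 [186 228 225]
 [124 244 245]
 [178 240 242]
 [236 225 209]
 [245 243 237]
 [246 247 247]
 [246 247 247]] [[247 247 247]
 [247 247 247]
 [247 247 247]
 [247 247 247]
 [239 245 244]
 [192 208 205]
 [137 140 135]
 [100  85  74]
 [103  84  73]
 [143 134 133]
 [184 182 188]
 [195 195 202]
 [198 196 203]
 [199 198 204]
 [198 197 204]]
blue 3741 [ 262  157  113  140 3741] ((508.41937255859375, -237.67333984375), (141.5697021484375, 106.01039123535156), 17.774072647094727)
```

Nest: centre about (545.8, −225.6), yaw 17.8°. The measured pocket is 61×75 mm, which matches. Now over to the cover.

>>> jog_arm(plan=[[1,[-105,509,0],31],[1,[-105,509,0],31],[1,[-105,509,0],31],[1,[-105,509,0],31],[1,[-105,509,0],31],[1,[-105,509,0],31],[1,[-105,509,0],31],[1,[-105,509,0],31],[1,[-105,509,0],31],[1,[-105,509,0],31],[1,[-105,509,0],31],[1,[-105,509,0],31],[1,[-105,509,0],31],[1,[-105,509,0],31],[1,[-105,509,0],31],[1,[-105,509,0],31]])

```text
time_s: 3.25
position: [458.8, 272.9, 255.8]
tcp_rot: [-0.0, 0.148, 0.989, -0.0]
contact_force: [-0.1, -0.5, -0.5]
finger_gap: 85.7
grip_force: 0.0
```

Run:
```python
from fit import *
T=tool();save("wrist","w2");print(T,bot.get_state()["joint_pos"])
for r in bot.spot_point("wrist","cover_rim"): print(r,wat(T,r["xy"],54))
for r in bot.spot_point("wrist","cover"): print(r,wat(T,r["xy"],0))
for r in bot.regions_of("wrist","cover")[:2]:
    rep(T,r["pixels"],(0,0,640,480),54,"cover@54");print(r["score"],r["extent"])
```

```text
[[ -0.96   0.29  -0.   458.76]
 [  0.29   0.96  -0.   272.95]
 [  0.    -0.    -1.   255.85]
 [  0.     0.     0.     1.  ]] [ 0.9   0.13 -0.3  -0.   -1.15 -2.77]
{'xy': [320.8, 305.3], 'score': 0.68} [551.75 246.78  54.  ]
{'xy': [320.0, 279.4], 'score': 0.94} [549.04 247.01  -0.  ]
cover@54 4861 [ 286  258   71   72 4861] ((541.4835205078125, 250.4811248779297), (68.28330993652344, 77.72164916992188), 74.69013214111328)
0.46 [284.9, 259.6, 357.9, 326.0]
```

View pics/w2.png

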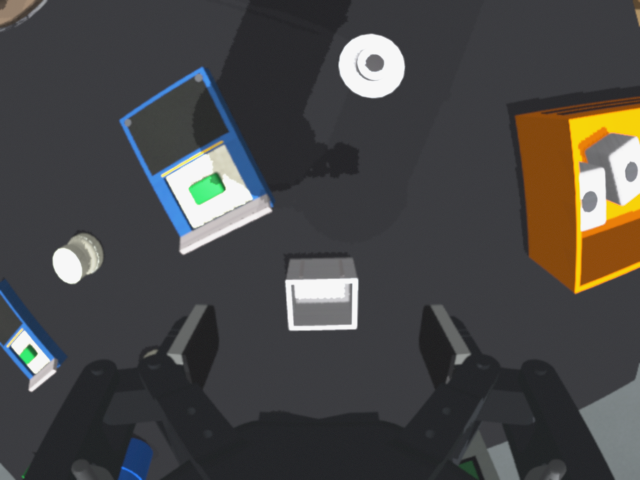

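The cover is centred at about px (322,305), almost square to the tool. The rim corners are at about (286,280), (357,279), (358,328) and (289,330).

Run:
```python
from fit import *
T=tool();im=cv2.imread("pics/w2.png").astype(int);g=im.mean(2)
C=np.array([wat(T,p,54) for p in((286,280),(357,279),(358,328),(289,330))])[:,:2]
print(C,C.mean(0),[np.linalg.norm(C[i]-C[i-3]) for i in range(4)])
rep(T,(g>175),(280,276,362,335),54,"rim")
rep(T,(g>50)&(im.max(2)-im.min(2)<25),(280,276,362,335),54,"rim2")
```

```text
[[516.5  221.98]
 [535.45 286.94]
 [589.62 273.98]
 [571.09 206.17]] [553.17 247.27] [np.float64(67.66692273688462), np.float64(55.697658798429394), np.float64(70.29846630588634), np.float64(56.83181774526081)]
rim 2100 [ 285  278   73   52 2100] ((552.5584106445312, 246.7350311279297), (69.37360382080078, 57.841373443603516), 74.2849349975586)
rim2 4838 [ 280  276   82   59 4838] ((553.8262329101562, 245.16140747070312), (83.22900390625, 66.33189392089844), 72.80525970458984)
```

>>> jog_arm(plan=[[0.35,[-20,3,40],-1],[0.35,[-30,3,80],-1],[0.35,[-35,3,120],-1],[0.35,[-35,3,160],-1],[0.35,[-35,3,190],-1],[0.35,[-35,3,190],-1],[0.35,[-35,3,190],-1]])

```text
time_s: 4.03
position: [493.0, 264.4, 65.7]
tcp_rot: [-0.001, 0.14, 0.99, -0.001]
contact_force: [-0.1, 1.3, 0.4]
finger_gap: 29.9
grip_force: 0.0
```

>>> jog_arm(plan=[[0.35,[-8,0,0],0],[0.35,[-16,0,0],0],[0.35,[-22,0,0],0],[0.35,[-28,0,-1],0],[0.35,[-34,0,-3],0],[0.35,[-40,0,-5],0],[0.35,[-46,0,-8],0]])

```text
time_s: 4.62
position: [537.5, 253.0, 74.9]
tcp_rot: [-0.0, 0.139, 0.99, 0.0]
contact_force: [-11.8, 4.7, 12.9]
finger_gap: 29.7
grip_force: 7.3
```

Run:
```python
from fit import *
a=save("wrist","w3");b=bot.camera("scene")[150:290,300:480,::-1]
cv2.imwrite("pics/m3.png",np.hstack([cv2.resize(a[200:440,150:490,::-1],(340,240)),cv2.resize(b,(309,240))]))
```

```text
(no output)
```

View pics/m3.png

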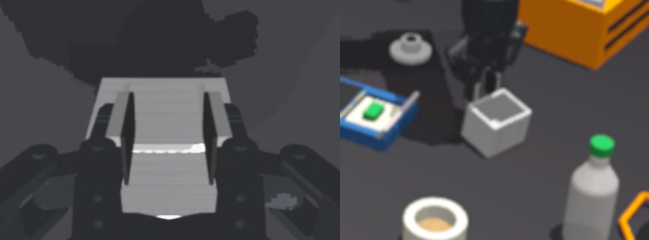

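The cover is already tilting about its far bottom edge: the wrist view shows the near face leaning away, with the closed edge widening towards the camera. Continue.

>>> jog_arm(plan=[[0.35,[-5,0,-2],0],[0.35,[-10,0,-5],0],[0.35,[-15,0,-7],0],[0.35,[-20,0,-9],0]])

```text
time_s: 5.05
position: [556.5, 248.1, 87.2]
tcp_rot: [0.0, 0.139, 0.99, 0.0]
contact_force: [-17.2, 0.0, 34.8]
finger_gap: 29.7
grip_force: 14.9
```

Run:
```python
from fit import *
a=save("wrist","w4");b=bot.camera("scene")[150:290,300:480,::-1]
cv2.imwrite("pics/m4.png",np.hstack([cv2.resize(a[200:440,150:490,::-1],(340,240)),cv2.resize(b,(309,240))]))
```

```text
(no output)
```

View pics/m4.png

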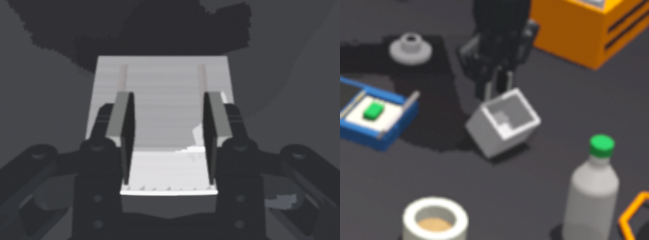

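>>> jog_arm(plan=[[0.35,[0,0,0],0],[0.35,[0,0,0],0],[0.35,[0,0,0],0]])

```text
time_s: 5.4
position: [557.6, 248.3, 86.2]
tcp_rot: [0.001, 0.139, 0.99, 0.001]
contact_force: [-9.5, 0.8, 20.4]
finger_gap: 29.7
grip_force: 8.7
```

Run:
```python
from fit import *
from scipy.optimize import least_squares
T=np.eye(4);T[:3,:3]=R.from_quat([.139,.99,0,0]).as_matrix();T[:3,3]=[557,248.2,86.6]
# edge along tool y, centre (x,z) in tool frame
px=np.array([(248,256),(372,256)])
f=lambda p:np.r_[wproj(T,(T@[p[0],p[1]-34,p[2],1])[:3])-px[0],wproj(T,(T@[p[0],p[1]+34,p[2],1])[:3])-px[1]]
for flip in(1,):
    s=least_squares(f,[-20,0,40]);p=s.x;print(p,s.cost,(T@[*p,1])[:3])
for x,y,z in [(0,0,25),(0,22,25),(11,22,25),(-11,22,25),(11,22,0)]: print((x,y,z),wproj(T,(T@[x,y,z,1])[:3]))
a=cv2.imread("pics/w4.png");cv2.imwrite("pics/w4c.png",cv2.resize(a[220:440,200:420],(600,600),interpolation=cv2.INTER_CUBIC))
```

```text
[ 7.7  -4.84 70.28] 0.0046773460566078735 [548.26 245.67  16.32]
(0, 0, 25) [318.83 310.46]
(0, 22, 25) [368.56 310.02]
(11, 22, 25) [370.03 287.91]
(-11, 22, 25) [367.07 330.71]
(11, 22, 0) [378.48 317.95]
```

View pics/w4c.png

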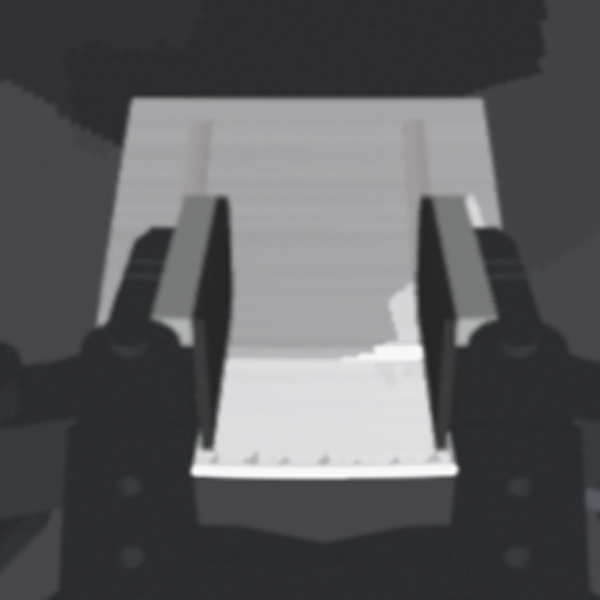

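Run:
```python
from fit import *
from scipy.optimize import least_squares
T=np.eye(4);T[:3,:3]=R.from_quat([.139,.99,0,0]).as_matrix();T[:3,3]=[557,248.2,86.6]
P=lambda x,y,z:wproj(T,(T@[x,y,z,1])[:3])
def f(p):
    x,y,z,t=p;c,s=np.cos(t),np.sin(t)
    # cover: z-axis -> tool (-s, -c) (x,z) ; +x axis -> tool (-c, +s)
    a=P(x,y-34,z);b=P(x,y+34,z);r=P(x-54*s,y,z-54*c);q=P(x-54*s-56*c,y,z-54*c+56*s)
    return np.r_[a-(248,256),b-(372,256),r[1]-352,q[1]-392]
s=least_squares(f,[8,-4,70,.5]);x,y,z,t=s.x;print(s.x,np.degrees(t),f(s.x))
c,sn=np.cos(t),np.sin(t)
for n,(u,w) in dict(bot_near=(0,0),bot_far=(56,0),rim_near=(0,54),rim_far=(56,54)).items(): print(n,x-u*c-w*sn,86.6-(z+u*sn-w*c))
```

```text
[ 9.34 -4.72 64.72  0.5 ] 28.670388635254017 [-1.8   0.92  1.78  1.07 -1.08 -0.9 ]
bot_near 9.342681533645859 21.881773141857522
bot_far -39.79139555067034 -4.985353036289524
rim_near -16.564904423853072 69.2610617588767
rim_far -65.69898150816927 42.39393558072967
```

Fit: the cover is tilted about 29°, and the finger friction is pressing down on the face. I'll rise more while pushing on.

>>> jog_arm(plan=[[0.35,[0,0,-3],0],[0.35,[-3,0,-6],0],[0.35,[-7,0,-8],0],[0.35,[-11,0,-10],0],[0.35,[-15,0,-11],0],[0.35,[-19,0,-12],0],[0.35,[-23,0,-12],0],[0.35,[-27,0,-12],0],[0.35,[-31,0,-12],0],[0.35,[-35,0,-12],0],[0.35,[-35,0,-12],0]])

```text
time_s: 6.32
position: [590.9, 237.7, 95.1]
tcp_rot: [0.0, 0.14, 0.99, 0.0]
contact_force: [0.4, -0.6, 0.1]
finger_gap: 30.2
grip_force: 0.0
```

Run:
```python
from fit import *
T=tool();print(T)
a=save("wrist","w5");b=bot.camera("scene")[150:290,300:480,::-1]
cv2.imwrite("pics/m5.png",np.hstack([cv2.resize(a[200:440,150:490,::-1],(425,300)),cv2.resize(b,(370,300))]))
```

```text
[[ -0.96   0.28   0.   590.88]
 [  0.28   0.96   0.   237.69]
 [ -0.     0.    -1.    95.1 ]
 [  0.     0.     0.     1.  ]]
```

View pics/m5.png

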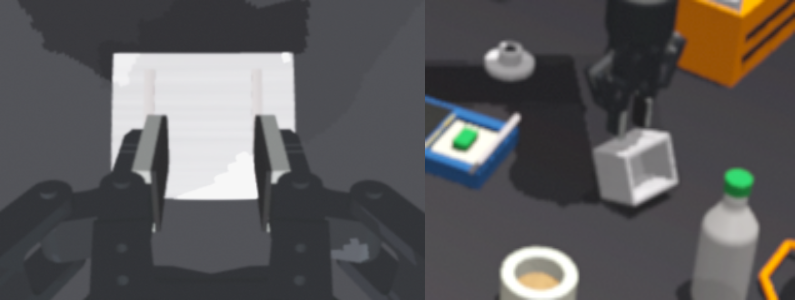

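It's over: lying on its side, mouth towards +x, top face visible. Back off up, open, and measure the top face.

>>> jog_arm(plan=[[0.6,[10,0,-40],0],[1,[30,0,-80],0],[1,[60,0,-110],0],[1,[60,0,-110],0],[1,[60,0,-110],0]])

```text
time_s: 6.83
position: [531.9, 255.7, 208.0]
tcp_rot: [0.001, 0.139, 0.99, 0.002]
contact_force: [0.2, -0.4, -1.8]
finger_gap: 84.8
grip_force: 0.0
```

Run:
```python
from fit import *
T=tool();a=save("wrist","w6");print(T[:3,3],T[:2,:2])
for r in bot.regions_of("wrist","cover")[:2]:
    P=rep(T,r["pixels"],(0,0,640,480),56,"cover@56");print(r["score"],r["extent"])
    e=[int(v) for v in r["extent"]];g=a.astype(int);m=(g.min(2)>120)
    rep(T,m,(e[0]-8,e[1]-8,e[2]+8,e[3]+8),56,"bright")
    mid=(e[0]+e[2])//2;my=(e[1]+e[3])//2
    print(g[e[1]-10:e[3]+12,mid].mean(1).astype(int));print(g[my,e[0]-10:e[0]+10].mean(1).astype(int),g[my,e[2]-10:e[2]+10].mean(1).astype(int))
```

```text
[531.9  255.7  207.99] [[-0.96  0.27]
 [ 0.27  0.96]]
cover@56 6306 [ 271  273   84   82 6306] ((607.2396240234375, 229.5760498046875), (69.16803741455078, 79.84695434570312), 74.7953872680664)
0.68 [272.4, 272.3, 355.4, 354.5]
bright 6021 [ 271  275   84   81 6021] ((608.9405517578125, 229.53814697265625), (70.3591079711914, 79.74893951416016), 74.09785461425781)
[ 68  67  67  66  62  58  53  48  45  47  47  71 109 122 125 125 125 122
 111  88  63  46  36  33  33  33  33  39  48  59  74  98 119 124 125 125
 124 124 128 193 246 247 247 247 247 247 247 247 247 247 247 247 247 247
 247 247 247 247 247 247 247 247 247 247 247 247 247 247 247 247 247 247
 247 247 247 247 247 247 247 247 247 247 247 247 247 247 247 247 247 247
 247 247 238 151  80  67  67  67  67  66  67  67  66  67]
[ 67  67  67  67  67  67  67  67  70 118 220 247 247 247 247 247 247 247
 247 247] [247 247 247 247 247 247 247 247 247 188  78  68  66  67  67  67  67  67
  68  66]
```

Run:
```python
from fit import *
T=tool();g=cv2.imread("pics/w6.png").astype(int)
P=rep(T,g.min(2)>185,(264,264,364,364),56,"top")
c=np.array(cv2.minAreaRect(P)[0]);d=c-T[:2,3];print("tool xy",T[:2,:2].T@d, "tool yaw", np.degrees(np.arctan2(T[1,0],T[0,0])))
```

```text
top 4343 [ 271  301   84   54 4343] ((617.1384887695312, 225.30020141601562), (68.25116729736328, 54.263877868652344), 74.20777130126953)
tool xy [-89.95  -4.62] tool yaw 164.00829686254934
```

Top face measures 68.3×54.3 mm, centred at tool (−90, −4.6), aligned. Grasp it near the centre of mass.

>>> jog_arm(plan=[[1,[-40,-4.6,0],0],[1,[-80,-4.6,0],0],[1,[-85,-4.6,35],0],[1,[-85,-4.6,75],0],[1,[-85,-4.6,115],0],[1,[-85,-4.6,150],0],[1,[-85,-4.6,171],0],[1,[-85,-4.6,171],0],[0.6,[-85,-4.6,171],0],[0.6,[-85,-4.6,171],0],[0.6,[-85,-4.6,171],0],[0.6,[-85,-4.6,171],0],[0.6,[-85,-4.6,171],0]], grip_force=40)

```text
time_s: 8.02
position: [613.4, 227.0, 35.7]
tcp_rot: [0.001, 0.139, 0.99, 0.001]
contact_force: [0.2, -0.1, -1.0]
finger_gap: 67.5
grip_force: 46.0
```

>>> jog_arm(plan=[[0.6,[0,0,-25],0],[0.6,[0,0,-60],0],[0.6,[0,0,-95],0],[0.6,[0,0,-110],0],[0.6,[0,-20,-110],0],[0.6,[0,-50,-110],-3],[0.6,[-1,-85,-110],-7],[0.6,[-2,-120,-110],-10],[0.6,[-3,-155,-110],-13],[0.6,[-4,-190,-110],-16],[0.6,[-5,-225,-110],-19],[0.6,[-5,-260,-110],-22],[0.6,[-6,-295,-110],-25],[0.6,[-7,-330,-110],-28],[0.6,[-8,-365,-110],-30],[0.6,[-8,-400,-110],-32],[0.6,[-9,-435,-110],-33],[0.6,[-9,-465,-110],-33.8],[0.6,[-9.3,-487.6,-110],-33.8],[0.6,[-9.3,-487.6,-110],-33.8]])

```text
time_s: 9.68
position: [486.0, -247.7, 145.1]
tcp_rot: [0.0, -0.153, 0.988, -0.0]
contact_force: [0.3, 0.1, -1.7]
finger_gap: 67.4
grip_force: 46.2
```

Run:
```python
from fit import *
T=tool();save("wrist","w7");g=cv2.imread("pics/w7.png").astype(int);s=bot.get_state();print(T[:3,3],T[:2,0],s["finger_gap"])
b,gg,r=g[...,0],g[...,1],g[...,2];zt=T[2,3]-35.7+56
for q in bot.regions_of("wrist","cover")[:1]: print(q["score"],q["extent"])
P=rep(T,g.min(2)>185,(200,250,440,440),zt,"top")
h=T[:2,:2].T@(np.array(cv2.minAreaRect(P)[0])-T[:2,3]);print("rel tcp",h)
P=rep(T,(b>r+50)&(b>gg+30),(150,100,500,300),22,"blue")
Q=T[:2,:2].T@(P-T[:2,3]).T;print(Q.min(1),Q.max(1))
print(g[240:400:4,318].mean(1).astype(int))
```

```text
[ 486.   -247.66  145.06] [-0.95 -0.3 ] 67.46893590707985
0.81 [211.6, 259.1, 426.8, 424.1]
top 16918 [  210   327   228    97 16918] ((487.2184143066406, -244.721435546875), (44.21189498901367, 73.51131439208984), 18.226943969726562)
rel tcp [-2.05  2.43]
blue 3056 [ 244  169  158   93 3056] ((470.5243225097656, -249.54638671875), (65.31858825683594, 105.6143798828125), 17.649465560913086)
[-17.29 -49.92] [48.02 55.7 ]
[ 58  60  61  59  59 107 166 169 165  94  58  45  46  45  50  79 115 165
 167 167 168 161 168 234 234 233 232 234 234 236 233 232 232 233 235 231
 233 232 234 233]
```

>>> jog_arm(plan=[[0.6,[0,0,40],0.2],[0.6,[0,0,75],0.2],[0.6,[0,0,75],0.2],[0.6,[0,0,75],0.2]])

```text
time_s: 10.12
position: [486.5, -243.8, 68.7]
tcp_rot: [-0.002, -0.153, 0.988, 0.0]
contact_force: [0.4, 0.1, -1.3]
finger_gap: 67.7
grip_force: 46.5
```

Run:
```python
from fit import *
T=tool();save("wrist","w8");g=cv2.imread("pics/w8.png").astype(int);print(T[:3,3],np.degrees(np.arctan2(T[1,0],T[0,0])))
b,gg,r=g[...,0],g[...,1],g[...,2]
P=rep(T,(b>r+50)&(b>gg+30),(100,50,540,300),22,"blue");Q=T[:2,:2].T@(P-T[:2,3]).T;print(Q.min(1),Q.max(1))
print("need tool", T[:2,:2].T@(np.array([488.4,-244.1])-T[:2,3]))
```

```text
[ 486.51 -243.8    68.68] -162.34913061649536
blue 5820 [ 205  187  224  113 5820] ((465.5981750488281, -251.43441772460938), (57.307403564453125, 104.8837890625), 17.93243980407715)
[ -6.66 -53.33] [50.85 51.46]
need tool [-1.71 -0.86]
```

>>> jog_arm(plan=[[0.6,[-1.7,-0.9,5],0.2],[0.6,[-1.7,-0.9,10],0.2],[0.6,[-1.7,-0.9,11],0.2],[0.6,[-1.7,-0.9,11],0.2],[0.6,[-1.7,-0.9,11],0.2]])

```text
time_s: 10.58
position: [489.4, -245.0, 58.8]
tcp_rot: [0.0, -0.151, 0.989, -0.0]
contact_force: [0.2, -0.4, -0.9]
finger_gap: 68.0
grip_force: 46.6
```

>>> jog_arm(plan=[[0.7,[0,0,0],0],[0.85,[0,0,0],0],[1,[0,0,0],0],[1,[0,0,0],0],[1,[0,0,-30],0],[1,[0,0,-70],0],[1,[40,0,-90],0],[1,[75,0,-100],0],[1,[75,0,-100],0],[1,[75,0,-100],0]])

```text
time_s: 11.42
position: [416.6, -267.9, 159.7]
tcp_rot: [0.001, -0.15, 0.989, -0.0]
contact_force: [0.8, 0.0, -0.6]
finger_gap: 85.7
grip_force: 0.0
```

Run:
```python
from fit import *
T=tool();a=save("wrist","w9");g=a[:,:,::-1].astype(int);print(T[:3,3],np.degrees(np.arctan2(T[1,0],T[0,0])))
b,gg,r=g[...,0],g[...,1],g[...,2]
P=rep(T,(b>r+50)&(b>gg+30),(100,50,540,330),22,"blue");Q=T[:2,:2].T@(P-T[:2,3]).T;print(Q.min(1),Q.max(1))
P=rep(T,g.min(2)>185,(230,270,410,400),78,"top");print("tool",T[:2,:2].T@(np.array(cv2.minAreaRect(P)[0])-T[:2,3]))
s=bot.camera("scene")[270:390,170:310,::-1]
cv2.imwrite("pics/m9.png",np.hstack([cv2.resize(a[200:420,170:470,::-1],(409,300)),cv2.resize(s,(350,300))]))
```

```text
[ 416.61 -267.86  159.72] -162.70895850062246
blue 3031 [ 251  255  139   75 3031] ((465.75762939453125, -251.11196899414062), (65.69430541992188, 105.63661193847656), 17.81642723083496)
[-84.32 -51.54] [-18.68  54.49]
top 6062 [ 267  339  106   61 6062] ((494.9900207519531, -243.0408477783203), (54.42351531982422, 69.01782989501953), 17.34494972229004)
tool [-82.21   0.4 ]
```

View pics/m9.png

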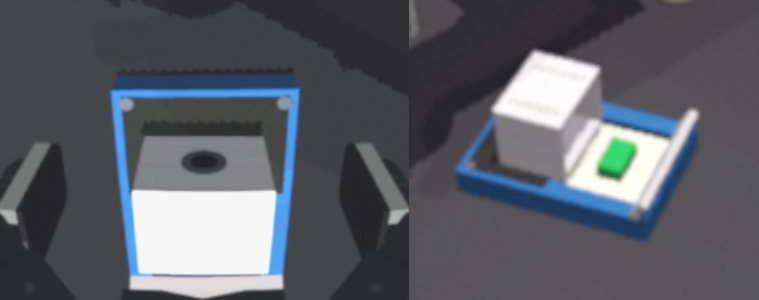

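The cover lies on the landing with its mouth just over the yellow edge: fit at nest x ≈ −28, y ≈ −1, yaw within 0.5°. Now tip it, with the fingers following the arc.

>>> jog_arm(plan=[[0.35,[0,0.4,30],0],[0.35,[-15,0.4,60],0],[0.35,[-25,0.4,72],0],[0.35,[-25,0.4,72],0],[0.35,[-35,0.4,72],0],[0.35,[-40,0.4,72],0],[0.35,[-40,0.4,72],0]])

```text
time_s: 12.1
position: [457.7, -254.9, 87.1]
tcp_rot: [0.001, -0.152, 0.988, -0.0]
contact_force: [-0.1, 0.0, 0.7]
finger_gap: 30.0
grip_force: 0.0
```

>>> jog_arm(plan=[[0.35,[-4,0,0],0],[0.35,[-8,0,-4],0],[0.35,[-12,0,-9],0],[0.35,[-17,0,-12.5],0],[0.35,[-22,0,-16],0],[0.35,[-27,0,-19],0],[0.35,[-32,0,-21.5],0],[0.35,[-38,0,-23.5],0],[0.35,[-44,0,-25],0]])

```text
time_s: 12.85
position: [498.4, -241.7, 111.6]
tcp_rot: [0.0, -0.151, 0.989, -0.0]
contact_force: [0.6, -0.5, 0.3]
finger_gap: 29.9
grip_force: 0.0
```

Run:
```python
from fit import *
print(bot.get_state()["contact_force"])
a=save("wrist","w10");s=bot.camera("scene")[250:390,170:330,::-1]
cv2.imwrite("pics/m10.png",np.hstack([cv2.resize(a[200:440,150:490,::-1],(425,300)),cv2.resize(s,(343,300))]))
from scipy.optimize import least_squares
for q in bot.regions_of("scene","cover")[:3]: print("cover",q["score"],q["extent"])
for q in bot.spot_point("scene","cover_rim")[:2]: print(q)
for q in bot.spot_point("scene","cover")[:2]: print(q)
```

```text
[ 0.61 -0.54  0.3 ]
cover 0.84 [212.5, 286.0, 263.7, 344.7]
{'xy': [249.2, 323.4], 'score': 0.77}
{'xy': [227.8, 307.6], 'score': 0.83}
{'xy': [343.1, 180.9], 'score': 0.19}
```

Run:
```python
from fit import *
ya=np.radians(17.6);ex=np.array([np.cos(ya),np.sin(ya),0]);ey=np.array([-np.sin(ya),np.cos(ya),0]);N=np.array([546.5,-225.4,0])
print("observed rim 249.2,323.4 cover 227.8,307.6 ext 212.5 286 263.7 344.7")
for t in range(0,91,10):
  for px in(-29,-22,-15):
    th=np.radians(t);c,s=np.cos(th),np.sin(th);p=N+px*ex-ey+[0,0,22]
    zc=c*ex-s*np.array([0,0,1]);up=s*ex+c*np.array([0,0,1])
    pts=[p+up*h*56-zc*54*d+ey*34*k for h in(0,1) for d in(0,1) for k in(-1,1)]
    I=np.array([proj("scene",q) for q in pts]);print(t,px,proj("scene",p+28*up),proj("scene",p+28*up-54*zc),I.min(0),I.max(0))
im=cv2.imread("pics/w10.png");g=im.astype(int).mean(2).astype(int);print(g[230:420:3,318])
```

```text
observed rim 249.2,323.4 cover 227.8,307.6 ext 212.5 286 263.7 344.7
0 -29 [236.94 318.36] [210.96 311.65] [201.21 289.43] [245.16 341.23]
0 -22 [240.35 319.24] [214.3  312.52] [204.66 290.25] [248.46 342.15]
0 -15 [243.77 320.12] [217.64 313.38] [208.11 291.08] [251.77 343.07]
10 -29 [239.32 319.13] [213.26 308.92] [204.05 287.33] [248.28 341.23]
10 -22 [242.73 320.02] [216.62 309.79] [207.42 288.16] [251.68 342.15]
10 -15 [246.16 320.9 ] [219.99 310.65] [210.8  288.98] [255.1  343.07]
20 -29 [241.66 320.21] [216.34 306.78] [204.76 286.14] [252.93 341.23]
20 -22 [245.08 321.09] [219.73 307.64] [208.15 286.97] [256.34 342.15]
20 -15 [248.51 321.98] [223.12 308.51] [211.54 287.8 ] [259.77 343.07]
30 -29 [243.88 321.55] [220.13 305.3 ] [206.26 285.91] [257.34 341.23]
30 -22 [247.3  322.44] [223.53 306.16] [209.66 286.74] [260.76 342.15]
30 -15 [250.73 323.33] [226.95 307.03] [213.08 287.57] [264.19 343.07]
40 -29 [245.91 323.12] [224.5  304.53] [208.5  286.66] [261.36 341.23]
40 -22 [249.33 324.01] [227.93 305.4 ] [211.93 287.5 ] [264.78 342.15]
40 -15 [252.77 324.9 ] [231.36 306.28] [
[... 656 characters left out ...]
76.69 343.07]
80 -29 [251.03 330.58] [244.94 308.99] [223.48 295.82] [271.25 344.91]
80 -22 [254.44 331.47] [248.43 309.88] [226.99 296.66] [274.64 345.85]
80 -15 [257.85 332.37] [251.93 310.76] [230.51 297.5 ] [278.03 346.79]
90 -29 [251.36 332.44] [249.94 311.82] [228.15 296.62] [271.8  348.67]
90 -22 [254.76 333.33] [253.43 312.71] [231.68 297.46] [275.18 349.61]
90 -15 [258.17 334.23] [256.94 313.6 ] [235.21 298.31] [278.56 350.55]
[ 68  67  67  67  95 231 235 233 236 236 236 234 233 234 140 111 109  67
  60  60  60  59  60  59  60  60 101 110 110 157 234 233 235 234 234 234
 235 234 231 233 235 247 247 247 247 247 247 247 247 247 246 247 247 246
 247 113 102 101 102 101 101 102 100  70]
```

The fit gives a tilt of about 38°, with the pivot still close to the pocket's edge. Continue gently past balance.

>>> jog_arm(plan=[[0.35,[-5,0,-1],0],[0.35,[-10,0,-2],0],[0.35,[-15,0,-2],0],[0.35,[-20,0,-2],0],[0.35,[-25,0,-1],0],[0.35,[-25,0,-1],0]])

```text
time_s: 13.6
position: [522.5, -234.1, 112.1]
tcp_rot: [0.0, -0.151, 0.988, -0.0]
contact_force: [-0.1, -0.7, 0.8]
finger_gap: 29.8
grip_force: 0.0
```

Run:
```python
from fit import *
save("scene","s11");save("wrist","w11")
for q in bot.search_frame("scene","cover")[:3]: print("cover",q["score"],q["extent"])
for q in bot.spot_point("scene","cover_rim")[:2]: print(q)
for q in bot.spot_point("scene","cover")[:2]: print(q)
im=cv2.imread("pics/w11.png");g=im.astype(int).mean(2).astype(int);print(g[230:420:3,318])
```

```text
cover 0.96 [231.9, 299.1, 272.6, 350.1]
cover 0.71 [190.4, 305.1, 286.7, 363.3]
cover 0.36 [330.0, 170.4, 350.7, 185.5]
{'xy': [251.7, 334.4], 'score': 0.81}
{'xy': [275.9, 259.9], 'score': 0.41}
{'xy': [252.7, 315.9], 'score': 0.84}
[ 67  69 132 137 188 184 231 235 188 188 186 187 188 189 187 189 186 190
 189 186 216 243 244 243 244 244 244 246 247 247 230 209 191 117 118 116
 115 114 113 112 185 204 247 247 247 247 247 247 247 247 137 102 101 102
 101 102 102 102 102 101 102 102 102  71]
```

>>> jog_arm(plan=[[0.35,[0,0,-40],0],[0.35,[30,0,-70],0],[0.35,[60,0,-90],0],[0.35,[60,0,-90],0],[0.35,[60,0,-90],0]])

```text
time_s: 14.27
position: [463.7, -252.9, 204.3]
tcp_rot: [0.002, -0.15, 0.989, -0.001]
contact_force: [0.7, 0.5, 0.9]
finger_gap: 29.8
grip_force: 0.0
```

Run:
```python
from fit import *
N=[546.5,-225.4]
print("expected seated", proj("scene",[*N,14]),proj("scene",[*N,68]),proj("top",[*N,68]))
T=tool();a=save("wrist","w12");s=bot.camera("scene")
g=a.astype(int);print(T[:3,3])
for q in bot.spot_point("wrist","cover")[:1]: print(q,wat(T,q["xy"],68))
for q in bot.regions_of("wrist","cover")[:1]: print(q["score"],q["extent"])
for th in(140,185,220): 
  for z in (68,75): rep(T,g.min(2)>th,(220,220,420,420),z,f"top{th},{z}")
cv2.imwrite("pics/m12.png",np.hstack([cv2.resize(a[200:400,200:440,::-1],(400,333)),cv2.resize(s[270:380,180:310,::-1],(394,333))]))
```

```text
expected seated [252.26 335.17] [250.87 314.72] [431.08 230.93]
[ 463.71 -252.87  204.27]
{'xy': [317.4, 334.8], 'score': 0.59} [ 548.34 -227.44   68.  ]
0.69 [280.8, 277.2, 359.0, 364.4]
top140,68 3892 [ 281  305   76   59 3892] ((548.8859252929688, -226.48680114746094), (57.92906188964844, 64.07689666748047), 17.5779972076416)
top140,75 3892 [ 281  305   76   59 3892] ((544.338134765625, -227.89495849609375), (56.32781219482422, 62.3056755065918), 17.577930450439453)
top185,68 3561 [ 281  305   76   58 3561] ((548.4520263671875, -226.50115966796875), (57.07061767578125, 64.01438903808594), 17.398740768432617)
top185,75 3561 [ 281  305   76   58 3561] ((543.9163818359375, -227.9090118408203), (55.49308776855469, 62.24492263793945), 17.398757934570312)
top220,68 3449 [ 281  306   75   57 3449] ((548.9661254882812, -226.84585571289062), (56.06269073486328, 63.091861724853516), 17.57626724243164)
top220,75 3449 [ 281  306   75   57 3449] ((544.4161987304688, -228.244140625), (54.51301574707031, 61.34786605834961), 17.57624626159668)
```

View pics/m12.png

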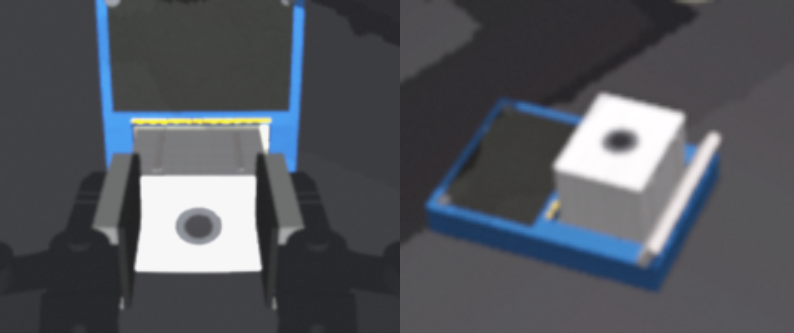

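It looks flat in the pocket, against the guide side with the yellow line clear. A gentle press from above will confirm it's home.

>>> jog_arm(plan=[[0,[-40,0,0],0],[0,[-80,0,20],0],[0,[-89,0,50],0],[0,[-89,0,80],0],[0,[-89,0,92],0],[0,[-89,0,97],0],[0,[-89,0,100],0],[0,[-89,0,102],0],[0,[-89,0,102],0]])

```text
time_s: 15.22
position: [549.7, -225.9, 100.8]
tcp_rot: [0.0, -0.151, 0.989, -0.0]
contact_force: [0.4, -0.6, 0.5]
finger_gap: 0.3
grip_force: 0.0
```

>>> jog_arm(plan=[[0,[0,0,2],0],[0,[0,0,4],0],[0,[0,0,6],0],[0,[0,0,6],0]])

```text
time_s: 15.55
position: [549.1, -225.8, 94.4]
tcp_rot: [0.0, -0.151, 0.989, -0.0]
contact_force: [-0.6, 0.3, -0.0]
finger_gap: 0.5
grip_force: 0.0
```

>>> jog_arm(plan=[[0,[0,0,1],0],[0,[0,0,2],0],[0,[0,0,3],0],[0,[0,0,3],0]])

```text
time_s: 15.88
position: [549.4, -225.9, 93.0]
tcp_rot: [0.0, -0.151, 0.988, -0.0]
contact_force: [-4.5, 3.4, 14.5]
finger_gap: 0.5
grip_force: 7.2
```

Contact came at TCP z = 93.0, so the tip is at 68 mm, exactly the seated height. Retreat and check.

>>> jog_arm(plan=[[0,[0,0,-10],0],[0,[0,0,-40],0],[0,[0,0,-80],0],[0,[40,0,-110],0],[0.99,[80,0,-120],0],[0.99,[80,0,-120],0],[0.99,[80,0,-120],0],[0.99,[80,0,-120],0],[0.99,[80,0,-120],0]])

```text
time_s: 16.63
position: [473.3, -249.6, 211.3]
tcp_rot: [0.0, -0.151, 0.989, -0.0]
contact_force: [1.6, 0.4, 0.1]
finger_gap: 60.7
grip_force: 0.0
```

Run:
```python
from fit import *
T=tool();a=save("wrist","w13");g=a.astype(int)
P=rep(T,g.min(2)>185,(240,240,400,400),68,"top");c=np.array(cv2.minAreaRect(P)[0])
ya=np.radians(17.8);d=c-[546.5,-225.4];print("nest offset",d@[np.cos(ya),np.sin(ya)],d@[-np.sin(ya),np.cos(ya)])
b,gg,r=g[...,0],g[...,1],g[...,2]
Y=rep(T,(r>130)&(gg>130)&(b<r-25)&(r-gg<40),(240,200,400,330),22,"yellow")
y=np.array(cv2.minAreaRect(Y)[0]);e=c-y;print("cover-yellow along",e@[np.cos(ya),np.sin(ya)],e@[-np.sin(ya),np.cos(ya)])
```

```text
top 4958 [ 265  291  111   59 4958] ((548.4242553710938, -224.5796661376953), (56.60626220703125, 93.42800903320312), 17.576093673706055)
nest offset 2.0829123081690866 0.1928281496685828
yellow 17 [360 317  14   5  17] ((561.87646484375, -173.73641967773438), (13.850357055664062, 3.864053726196289), 86.9014663696289)
cover-yellow along -28.35078576813234 -44.29707209979027
```

Sideways offset is about 2 mm, yaw is aligned, height is seated, and the arm is clear. Handing in.

```bash
python3 -c "
from rig import bot
print(bot.hand_in())"
```

```text
the job is handed in; nothing more can be done
None
```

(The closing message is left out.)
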